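# Run the food processor in its held top-speed position

### The arm

A 7-joint arm with a two-finger parallel gripper is mounted at the origin on the work surface. World frame = base frame: x ahead of the robot, y to its left, z up, the work surface at z = 0. Lengths are in m, angles in rad, forces in N, time in s.
With the tool pointing down it reaches from about 0.4 to 0.85 m from the base axis. Payload 6.9 kg.
Tool frame: the origin (TCP) lies at the very end of the fingers, on their centre line; the grasp point (between the pads) lies 19 mm behind it; z points along the fingers, y is the direction in which the jaws open and shut (so a half turn about z gives the same grasp; the last joint's range is limited). The gripper opens to 85 mm and grips with 20 to 120 N. Pads are 22 mm wide; open, the fingers measure 114 mm over their backs; the gripper's body (76 mm by 85 mm) begins 54 mm behind the grasp point. The pads swing forward as they close: fully open they stand 13 mm farther back than shut.
Start: joints at [1.399, 0.507, -0.238, 1.5, 0.126, 1.149, -0.155], TCP at [0.171, -0.601, 0.231] pointing down, gripper open.
Joint ranges: [-3.08, 3.08], [-0.24, 2.05], [-1.43, 1.35], [0, 2.5], [-1.52, 4.66], [0.17, 1.96], [-2.89, 2.89]. Speed limits (rad/s): [2.39, 2.39, 3.14, 3.14, 3.14, 3.14, 3.14].

### API

Orientations are given as a unit quaternion [x, y, z, w].
In Python, from cell import readout, optics, order gives the robot as it stands. The module is installed in compiled form; this text tells all that it offers.
- The arm moves only by the tool step_arm, never from a script. Its argument "plan" is a list of rows, each an object with "slide": the shift along the tool's x, y, z in m, a list of three; "roll": the turn about the tool's z in rad; "jaw": the closure in counts, from 0 (fully open) to 255 (shut). A call has 1 to 5 rows; each row is the pose to reach, as a shift and turn from the pose commanded when the call began, along the tool's axes at that moment; what a row does not reach only later rows make up. A row lasts 1/10 s, in which the tool goes at most 50 mm and 8.59 degrees, less where a joint would pass 70% of its speed; a pose out of reach is approached as far as the arm can. A call with a gripper value outside its range is refused whole. The fingers move at their own pace and stop on an object; "force" is the grip in N (left out, the last holds). Time passes only in rows, so rows that repeat a pose let the fingers close. It gives the time, the measured TCP pose, the force and the opening at its end, in the units of the state.
- readout.state(): the state, without advancing time (a new reading comes with each control period).
- optics.snapshot(name): name is "scene" or "top"; returns a dict with "frame" (480x640x3 uint8, red, green, blue), "camera_matrix" (3x3 intrinsics, pixels), "rvec" (rotation vector, rad) and "tvec" (3), from world to camera coordinates, as OpenCV has them. Camera axes: x right, y down, z forward; pixel columns grow to the right and rows downward; lengths in m; the calibration is good to about 2 mm. A picture is of the moment at which its call begins. There is no depth.
- order.job_done(): hands the job in, once; it reports no verdict.
The state is a dict: "time": time; "joint_positions": joint angles; "joint_vel": joint speeds; "effort": joint torques, N m; "tool_pos": TCP position; "ee_rot": TCP orientation; "ft_force": force on the tool from outside, world axes, zero at the start; "wrist_torque": the same for the moment, N m; "grip_width": opening from 0.0 (shut) to 1.0 (fully open).
Only numpy, scipy, OpenCV 4.12 (cv2) and the standard library are available. Lean on these libraries where they do the work, as an engineer would, in place of code of your own. Each camera call takes 0.05 s, during which the arm holds its last target.

### The job

Start the food processor on the worktop: first push its round start button all the way down and let it come back up. Then turn the dial beside it clockwise (seen from above) from rest, past the first and second click positions to the third (three dots), and hold it there against its return spring for at least three seconds; your program must finish while still holding the dial in the third position. Leave the other things on the worktop where they stand.

Things in the scene. Friction and masses are not known exactly. Their poses are not given: they have to be found in the camera images.
- processor: Fixed food processor: white base 190 (x) x 330 (y) x 82 mm; origin under its centre, z up, front faces -x, yaw within 0.4 rad. Clear bowl with lid on the +y half (axis 85 mm along +y, radius 69 mm, top 216 mm, handle to +x). On the -y half, control deck 85 mm above the worktop; button at (-50, -85) mm, dial axis at (+35, -85) mm from the origin.
- button_top (a point): Centre of the top face of the round grey start button (36 mm diameter), 16 mm above the deck when up, so about 101 mm above the worktop; z up. It is pressed straight down. A collar of 50 mm diameter around it stands 4 mm above the deck, below the top of the pressed button.
- start_button (a joint): Travel of the start button, m: 0 up, 0.007 fully down (hard stop). Spring: 1.5 N to begin, about 5 N when fully down; it springs back up when let go.
- dial_grip (a point): Point on the (vertical) dial axis at the height to grip, 34 mm above the deck (119 mm above the worktop). Turns with the dial: its x axis lies along the grip bar, its z axis is up. At rest its axes are parallel to those of the processor.
- dial_bar: Black dial: round skirt, diameter 54 mm, top 12 mm above the deck; on it an upright grip bar 48 mm long (its x), 14 mm wide (its y), top 47 mm above the deck. Origin on the axis, 1 mm above the deck. A light pointer line marks its -x end. Marks on the deck round the skirt: a short bar at rest, then one, two and three dots.
- dial (a joint): Dial angle, rad, growing clockwise from above: 0 at rest (pointer to the processor's -x); click positions at 0.4, 0.8, 1.2 (one, two, three dots), end stop 1.3. A return spring, 0.05 N m at rest to 0.10 at the third, turns it back to 0 when let go; the clicks add or take 0.03 N m between positions and do not keep it. It takes at most about 0.15 N m.
- teacup: Small glass teacup, 80 mm across, 58 mm high, loose, beside the processor on its -y side; origin at the centre of its underside. Leave alone.
- spatula: Orange silicone spatula, 270 mm long, loose, lying in front (-x side) of the processor; leave alone.
- candy_tray: Round white melamine candy tray, 235 mm across, 24 mm high, loose, to the robot's right; leave alone.
- kettle: Steel electric kettle on its black base, 160 mm across, 200 mm high, loose, to the robot's left; leave alone.
- sugar_jar: Glass jar with steel cap, 72 mm across, 110 mm high, loose, to the right; leave alone.
- snack_bowl: White bowl, 110 mm across, 50 mm high, loose, to the right and near the robot; leave alone.

How it is judged:
By the outcome, as a careful person would: the job done as asked, in the order asked, and still so for the second after the job is handed in, while the arm keeps its last pose, push and grip.
It also fails if it takes over 53 s, if anything falls off the work surface, if the arm or the gripper's body presses on something with over 40 N, if the wrist force passes 120 N, or if a joint passes its speed limit or range.

## Working session

There is one attempt and no reset: what is moved stays moved. The work goes in short steps, Python scripts to look and compute and a tool call to move; the robot and the scene stay as the last step left them, time stands still between calls to the robot, and variables do not carry over. Pictures are saved under pics/ and viewed, and the job is handed in when it is done.

Besides the shell and the picture viewer there is one more tool, called after "Emit:" as a command line: name --argument value ..., lists and objects as JSON in quotes. step_arm: Moves the arm, as the interface text tells. Its arguments: {"type":"object","properties":{"plan":{"type":"array"},"force":{"type":"number"}},"required":["plan"]}

```bash
mkdir -p pics; python3 - <<'E'
from cell import readout, optics
import cv2
for n in("scene","top"):
    s=optics.snapshot(n); cv2.imwrite(f"pics/{n}0.png",s["frame"][:,:,::-1])
    print(n,s["camera_matrix"],s["rvec"],s["tvec"])
print(readout.state())
E
```

```text
scene [[579.2076294    0.         318.15163114]
 [  0.         579.2076294  248.5662193 ]
 [  0.           0.           1.        ]] [ 2.12618854  1.32166991 -0.46584316] [-0.21539432 -0.26037494  2.1021027 ]
top [[463.60058993   0.         326.52117528]
 [  0.         463.60058993 241.36558284]
 [  0.           0.           1.        ]] [ 2.18528527 -2.14596422  0.12186085] [0.00847675 0.47984799 1.55342587]
{'time': 0.1, 'joint_positions': array([ 1.39846402,  0.50828646, -0.2375413 ,  1.50105583,  0.12571032,
        1.14892311, -0.15478811]), 'joint_vel': array([-8.50048072e-05, -2.18122724e-03,  3.09277354e-04, -2.97491865e-03,
        5.50531467e-04, -4.03056451e-04,  2.72223208e-03]), 'effort': array([-3.69462286e-03, -6.21842694e+01, -2.19423562e+00, -2.50207096e+01,
        1.25573683e-02,  7.83668569e-03, -2.07103233e-05]), 'tool_pos': array([ 0.17122085, -0.60060009,  0.23048873]), 'ee_rot': array([ 9.90363604e-01,  1.38489077e-01, -1.34318703e-04, -8.30176572e-04]), 'ft_force': array([ 0.73897772, -0.0661487 , -0.02395851]), 'wrist_torque': array([-0.02325839, -0.03512063,  0.01371715]), 'grip_width': 0.9977617665957289}
```

View pics/scene0.png

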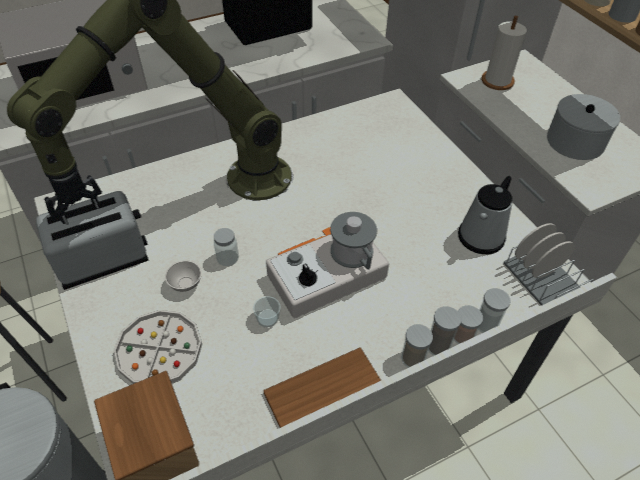

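View pics/top0.png

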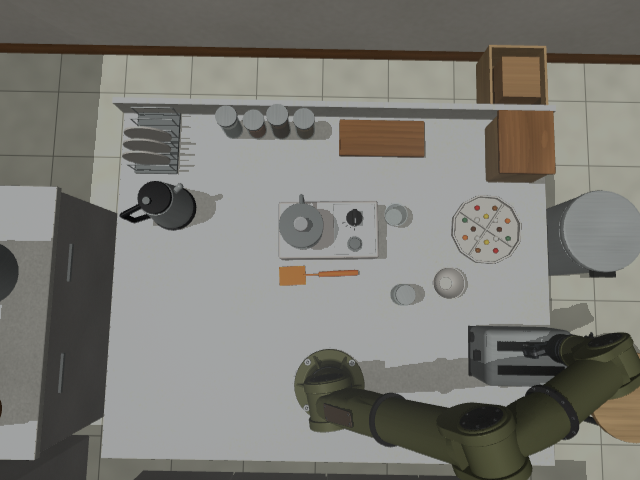

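The scene view shows the processor at about (325,270), button (295,258) and dial (307,275). In the top view, the dial is at about (355,217) and the button at (355,243). The gripper stands just above a toaster. Next I'll zoom in to measure.

```bash
python3 - <<'E'
import cv2
a=cv2.imread("pics/top0.png")[190:270,270:390]; cv2.imwrite("pics/tz.png",cv2.resize(a,None,fx=6,fy=6,interpolation=cv2.INTER_CUBIC))
a=cv2.imread("pics/scene0.png")[205:325,255:395]; cv2.imwrite("pics/sz.png",cv2.resize(a,None,fx=5,fy=5,interpolation=cv2.INTER_CUBIC))
E
```

```text
(no output)
```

View pics/tz.png

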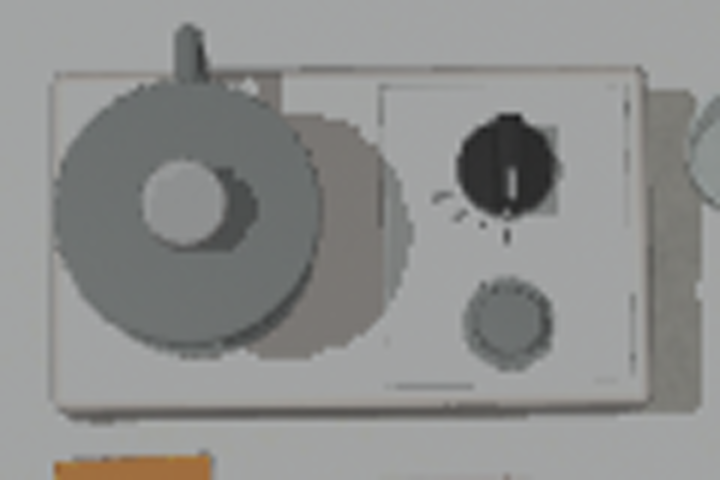

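View pics/sz.png

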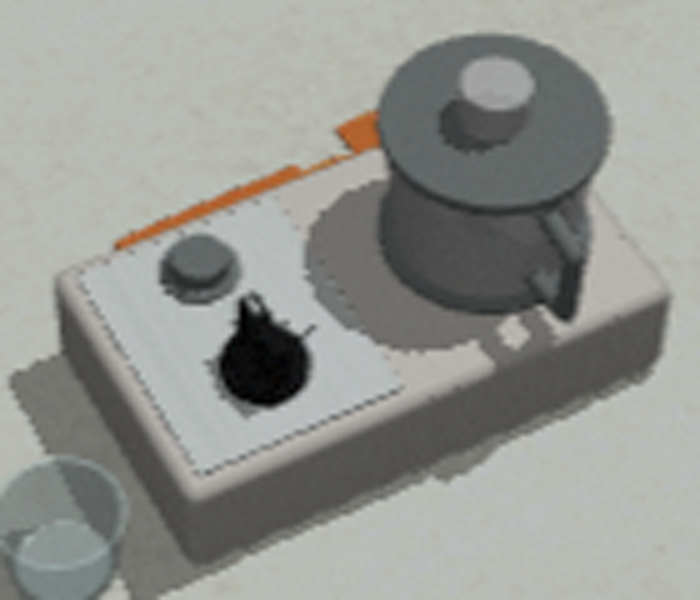

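```bash
cat > h.py <<'E'
import numpy as np, cv2
from cell import readout, optics
from scipy.spatial.transform import Rotation as R
def proj(s,P): return cv2.projectPoints(np.array(P,float).reshape(-1,3),s["rvec"],s["tvec"],s["camera_matrix"],None)[0][:,0]
def world(x,y,yaw,P):
    P=np.array(P,float); c,n=np.cos(yaw),np.sin(yaw)
    return np.c_[x+c*P[:,0]-n*P[:,1],y+n*P[:,0]+c*P[:,1],P[:,2]]
E
python3 - <<'E'
from h import *
from scipy.optimize import least_squares
T=optics.snapshot("top");S=optics.snapshot("scene")
f=lambda p,k,o:(np.array(p)+.5)/k-.5+np.array(o)
m=[("T",(.095,.165,.08),(55,72)),("T",(.095,-.165,.08),(645,68)),("T",(-.095,-.165,.08),(649,405)),("T",(-.095,.165,.08),(53,410)),("T",(-.05,-.085,.101),(509,322)),("T",(0.035,-.085,.088),(508,168)),
("S",(-.095,-.165,.08),(60,280)),("S",(.095,-.165,.08),(193,497)),("S",(.095,.165,.08),(668,292)),("S",(-.05,-.085,.101),(200,256)),("S",(0.035,-.085,.094),(265,365))]
cam=dict(T=T,S=S); off=dict(T=(6,(270,190)),S=(5,(255,205)))
def res(v,which="TS"):
    return np.concatenate([(proj(cam[a],world(*v,[p]))[0]-f(q,*off[a])) for a,p,q in m if a in which])
for w in("T","S","TS"):
    r=least_squares(lambda v:res(v,w),[.6,0,0],loss="soft_l1",f_scale=.5); print(w,r.x,np.round(res(r.x,w).reshape(-1,2),2).tolist())
v=r.x
print(world(*v,[(-.05,-.085,.101),(.035,-.085,.119)]))
st=readout.state();print(st["tool_pos"],R.from_quat(st["ee_rot"]).as_matrix())
E
```

```text
T [0.51476371 0.01252741 0.02589935] [[-0.47, -0.52], [0.47, -0.57], [0.96, 0.27], [-0.34, 0.21], [0.12, -0.03], [-0.34, 0.39]]
S [0.51471442 0.01363827 0.03923224] [[-2.28, -0.7], [-0.18, 1.82], [2.03, -0.17], [-0.07, 0.18], [0.29, -0.26]]
TS [0.51470542 0.01327466 0.03165095] [[-0.86, -0.23], [0.07, -0.83], [0.9, -0.01], [-0.4, 0.51], [-0.02, -0.17], [-0.63, 0.26], [-2.35, -1.04], [-0.73, 1.64], [1.95, 0.24], [-0.17, 0.03], [-0.0, -0.33]]
[[ 0.46742034 -0.07326505  0.101     ]
 [ 0.55237777 -0.07057516  0.119     ]]
[ 0.17123774 -0.60076749  0.2307567 ] [[ 9.61666249e-01  2.74222357e-01 -3.51873016e-04]
 [ 2.74222579e-01 -9.61665647e-01  1.07732534e-03]
 [-4.29574971e-05 -1.13251895e-03 -9.99999358e-01]]
```

The two cameras agree on the processor pose to about 1 mm: button at (0.467, -0.073), dial at (0.552, -0.071), yaw ≈ 0.03. I'll rise clear of the toaster first, shutting the jaws on the way.

Emit:
step_arm --plan '[{"slide": [0,0,-0.03],"roll": 0,"jaw": 255},{"slide": [0,0,-0.07],"roll": 0,"jaw": 255},{"slide": [0,0,-0.1],"roll": 0,"jaw": 255},{"slide": [0.03,-0.03,-0.1],"roll": 0,"jaw": 255},{"slide": [0.06,-0.06,-0.1],"roll": 0,"jaw": 255}]' --force 40

```text
time: 0.7
tool_pos: [0.2126, -0.5269, 0.3317]
ee_rot: [0.991, 0.137, 0.0, 0.001]
ft_force: [1.4, 0.2, 0.1]
grip_width: 0.145
```

Emit:
step_arm --plan '[{"slide": [0.03,-0.03,0],"roll": 0,"jaw": 255},{"slide": [0.06,-0.06,0],"roll": 0,"jaw": 255},{"slide": [0.09,-0.09,0],"roll": 0,"jaw": 255},{"slide": [0.12,-0.12,0],"roll": 0,"jaw": 255},{"slide": [0.15,-0.15,0],"roll": 0,"jaw": 255}]'

```text
time: 1.2
tool_pos: [0.3162, -0.3398, 0.3313]
ee_rot: [0.99, 0.138, -0.0, 0.0]
ft_force: [1.5, 0.1, -0.4]
grip_width: -0.0
```

Emit:
step_arm --plan '[{"slide": [0.03,-0.03,0],"roll": 0.05,"jaw": 255},{"slide": [0.06,-0.06,0],"roll": 0.1,"jaw": 255},{"slide": [0.09,-0.09,0],"roll": 0.15,"jaw": 255},{"slide": [0.12,-0.12,0],"roll": 0.2,"jaw": 255},{"slide": [0.15,-0.15,0],"roll": 0.25,"jaw": 255}]'

```text
time: 1.7
tool_pos: [0.4193, -0.1545, 0.3314]
ee_rot: [1.0, 0.013, 0.0, 0.0]
ft_force: [1.5, -0.9, 0.2]
grip_width: -0.003
```

```bash
cat >> h.py <<'E'
def go(x,y,z,yaw):
    s=readout.state();M=R.from_quat(s["ee_rot"]).as_matrix()
    d=M.T@(np.array([x,y,z])-s["tool_pos"]); cur=np.arctan2(M[1,0],M[0,0])
    print("t",round(s["time"],2),"pos",s["tool_pos"].round(4),"yaw",round(cur,4),"z",M[:,2].round(4),"F",s["ft_force"].round(2),"Tq",s["wrist_torque"].round(3),"w",round(s["grip_width"],3))
    print("slide",d.round(4),"roll",round(cur-yaw,4),"q",s["joint_positions"].round(3))
E
python3 -c "
from h import *
go(.467,-.073,.115,.03)"
```

```text
t 1.7 pos [ 0.4193 -0.1545  0.3314] yaw 0.0255 z [ 2.e-04 -4.e-04 -1.e+00] F [ 1.53 -0.91  0.23] Tq [-0.    -0.032  0.018] w -0.003
slide [ 0.0498 -0.0804  0.2164] roll -0.0045 q [ 0.703  0.164 -0.486  1.752  0.081  1.245 -1.348]
```

Emit:
step_arm --plan '[{"slide": [0.02,-0.03,0.04],"roll": 0,"jaw": 255},{"slide": [0.04,-0.06,0.08],"roll": 0,"jaw": 255},{"slide": [0.05,-0.0805,0.12],"roll": 0,"jaw": 255},{"slide": [0.05,-0.0805,0.16],"roll": 0,"jaw": 255},{"slide": [0.05,-0.0805,0.195],"roll": 0,"jaw": 255}]'

```text
time: 2.2
tool_pos: [0.4662, -0.0729, 0.1343]
ee_rot: [1.0, 0.015, -0.0, -0.0]
ft_force: [-0.4, -1.4, -1.0]
grip_width: 0.001
```

```bash
python3 - <<'E'
from h import *
go(.467,-.073,.1,.03)
im=[]
for n,(x,y) in dict(top=(310,190),scene=(250,200)).items():
    s=optics.snapshot(n); print(n,proj(s,[readout.state()["tool_pos"],(.4674,-.0733,.101)]))
    im.append(cv2.resize(s["frame"][y:y+100,x:x+100,::-1],(400,400),interpolation=cv2.INTER_CUBIC))
cv2.imwrite("pics/a.png",np.hstack(im))
E
```

```text
t 2.2 pos [ 0.4662 -0.0729  0.1343] yaw 0.0303 z [-1.e-03  9.e-04 -1.e+00] F [-0.35 -1.45 -0.98] Tq [-0.053  0.031  0.011] w 0.001
slide [0.0008 0.0002 0.0343] roll 0.0003 q [ 0.453  0.416 -0.486  2.024  0.274  0.765 -1.739]
top [[355.00769884 243.37857766]
 [354.40378692 243.08754431]]
scene [[293.52008064 248.24221845]
 [294.41613511 255.82582057]]
```

View pics/a.png

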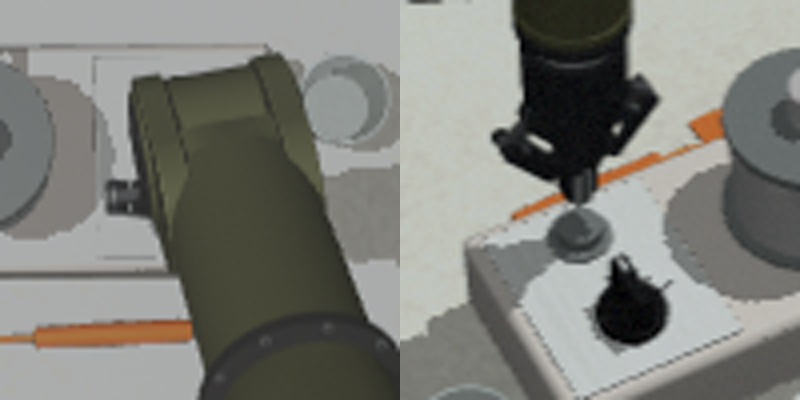

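In the right half, the fingertips at (580,195) stand right above the button at (580,228). The top view is hidden by the arm. Pressing now.

Emit:
step_arm --plan '[{"slide": [0,0,0.015],"roll": 0,"jaw": 255},{"slide": [0,0,0.028],"roll": 0,"jaw": 255},{"slide": [0,0,0.032],"roll": 0,"jaw": 255},{"slide": [0,0,0.035],"roll": 0,"jaw": 255},{"slide": [0,0,0.037],"roll": 0,"jaw": 255}]'

```text
time: 2.8
tool_pos: [0.4673, -0.0745, 0.1003]
ee_rot: [1.0, 0.014, 0.001, 0.0]
ft_force: [-0.2, 0.0, 2.4]
grip_width: -0.006
```

```bash
python3 -c "
from h import *
go(.467,-.073,.094,.03)"
```

```text
t 2.8 pos [ 0.4673 -0.0745  0.1003] yaw 0.0274 z [ 1.6e-03 -5.0e-04 -1.0e+00] F [-0.15  0.04  2.36] Tq [-0.032  0.065 -0.042] w -0.006
slide [-0.0003 -0.0015  0.0063] roll -0.0026 q [ 0.426  0.465 -0.454  2.064  0.32   0.677 -1.782]
```

Contact at about z 0.100 with 2.4 N, which matches the spring. Continuing down in small steps.

Emit:
step_arm --plan '[{"slide": [0,0,0.002],"roll": 0,"jaw": 255},{"slide": [0,0,0.004],"roll": 0,"jaw": 255},{"slide": [0,0,0.005],"roll": 0,"jaw": 255}]'

```text
time: 3.1
tool_pos: [0.4673, -0.0745, 0.0947]
ee_rot: [1.0, 0.014, 0.001, 0.0]
ft_force: [1.3, -0.8, 4.1]
grip_width: -0.001
```

Emit:
step_arm --plan '[{"slide": [0,0,0.001],"roll": 0,"jaw": 255},{"slide": [0,0,0.002],"roll": 0,"jaw": 255},{"slide": [0,0,0.002],"roll": 0,"jaw": 255}]'

```text
time: 3.4
tool_pos: [0.4673, -0.0745, 0.0938]
ee_rot: [1.0, 0.014, 0.001, 0.001]
ft_force: [-3.0, -1.2, 20.2]
grip_width: -0.001
```

At 20 N against the hard stop (z 0.0938), the button is fully down. Releasing straight up.

Emit:
step_arm --plan '[{"slide": [0,0,-0.005],"roll": 0,"jaw": 255},{"slide": [0,0,-0.02],"roll": 0,"jaw": 255},{"slide": [0,0,-0.05],"roll": 0,"jaw": 255},{"slide": [0,0,-0.09],"roll": 0,"jaw": 255},{"slide": [0,0,-0.12],"roll": 0,"jaw": 255}]'

```text
time: 3.9
tool_pos: [0.4664, -0.0738, 0.2139]
ee_rot: [1.0, 0.014, -0.0, -0.0]
ft_force: [0.8, -0.6, -0.3]
grip_width: 0.002
```

```bash
python3 - <<'E'
from h import *
go(.552,-.071,.22,.03)
s=optics.snapshot("scene"); cv2.imwrite("pics/b.png",cv2.resize(s["frame"][190:320,230:390,::-1],None,fx=4,fy=4,interpolation=cv2.INTER_CUBIC))
E
```

```text
t 3.9 pos [ 0.4664 -0.0738  0.2139] yaw 0.0283 z [-1.e-04  6.e-04 -1.e+00] F [ 0.83 -0.61 -0.3 ] Tq [-0.005 -0.027 -0.013] w 0.002
slide [ 0.0857 -0.0004 -0.0061] roll -0.0017 q [ 0.505  0.315 -0.532  1.911  0.192  0.966 -1.658]
```

View pics/b.png

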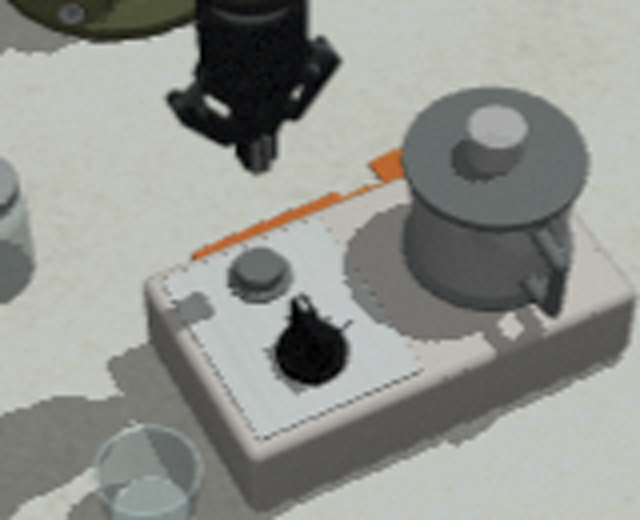

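The button at (260,270) is back up and the dial is unturned. Joint 7 would run near its limit in a clockwise turn, so I'm using the half-turn-equivalent grasp. I'll move over the dial and roll -π.

Emit:
step_arm --plan '[{"slide": [0.02,0,-0.01],"roll": -0.14,"jaw": 90},{"slide": [0.04,0,-0.02],"roll": -0.28,"jaw": 90},{"slide": [0.06,0,-0.03],"roll": -0.42,"jaw": 90},{"slide": [0.08,0,-0.04],"roll": -0.56,"jaw": 90},{"slide": [0.086,0,-0.04],"roll": -0.7,"jaw": 90}]'

```text
time: 4.45
tool_pos: [0.5545, -0.0715, 0.2528]
ee_rot: [0.933, 0.359, 0.001, -0.0]
ft_force: [-0.1, -0.2, -0.4]
grip_width: 0.65
```

Emit:
step_arm --plan '[{"slide": [0,0,0],"roll": -0.14,"jaw": 90},{"slide": [0,0,0],"roll": -0.28,"jaw": 90},{"slide": [0,0,0],"roll": -0.42,"jaw": 90},{"slide": [0,0,0],"roll": -0.56,"jaw": 90},{"slide": [0,0,0],"roll": -0.7,"jaw": 90}]'

```text
time: 4.95
tool_pos: [0.5521, -0.0718, 0.2516]
ee_rot: [0.754, 0.657, -0.0, -0.001]
ft_force: [-0.0, 0.7, -0.4]
grip_width: 0.65
```

Emit:
step_arm --plan '[{"slide": [0,0,0],"roll": -0.14,"jaw": 90},{"slide": [0,0,0],"roll": -0.28,"jaw": 90},{"slide": [0,0,0],"roll": -0.42,"jaw": 90},{"slide": [0,0,0],"roll": -0.56,"jaw": 90},{"slide": [0,0,0],"roll": -0.7,"jaw": 90}]'

```text
time: 5.45
tool_pos: [0.5521, -0.0719, 0.2516]
ee_rot: [0.483, 0.876, -0.0, -0.001]
ft_force: [0.9, -0.0, -0.1]
grip_width: 0.648
```

Emit:
step_arm --plan '[{"slide": [0,0,0],"roll": -0.14,"jaw": 90},{"slide": [0,0,0],"roll": -0.28,"jaw": 90},{"slide": [0,0,0],"roll": -0.42,"jaw": 90},{"slide": [0,0,0],"roll": -0.56,"jaw": 90},{"slide": [0,0,0],"roll": -0.7,"jaw": 90}]'

```text
time: 5.95
tool_pos: [0.5522, -0.0719, 0.2516]
ee_rot: [0.153, 0.988, -0.0, -0.001]
ft_force: [0.1, 0.4, -0.5]
grip_width: 0.648
```

Emit:
step_arm --plan '[{"slide": [0,0,0],"roll": -0.12,"jaw": 90},{"slide": [0,0,0],"roll": -0.24,"jaw": 90},{"slide": [0,0,0],"roll": -0.34,"jaw": 90},{"slide": [0,0,0],"roll": -0.34,"jaw": 90}]'

```text
time: 6.35
tool_pos: [0.5522, -0.0719, 0.2514]
ee_rot: [-0.014, 1.0, 0.0, -0.001]
ft_force: [-0.4, -0.5, -0.2]
grip_width: 0.649
```

```bash
python3 - <<'E'
from h import *
go(.552,-.071,.102,.03-np.pi)
im=[]
for n,(x,y) in dict(top=(310,170),scene=(250,200)).items():
    s=optics.snapshot(n)
    im.append(cv2.resize(s["frame"][y:y+100,x:x+100,::-1],(400,400),interpolation=cv2.INTER_CUBIC))
cv2.imwrite("pics/c.png",np.hstack(im))
E
```

```text
t 6.35 pos [ 0.5522 -0.0719  0.2514] yaw -3.1137 z [-1.4e-03  7.0e-04 -1.0e+00] F [-0.44 -0.51 -0.15] Tq [ 0.03   0.01  -0.012] w 0.649
slide [0.     0.0008 0.1494] roll -0.0021 q [ 0.836  0.671 -1.343  1.642  0.664  1.375  0.999]
```

View pics/c.png

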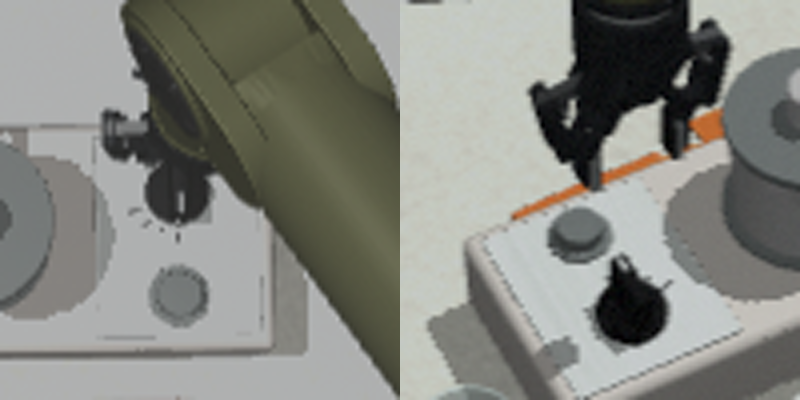

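Open jaws straddle the dial's y range. In the top view, the pointer is still at the rest mark, about (178,235). Descending.

Emit:
step_arm --plan '[{"slide": [0,0.001,0.03],"roll": 0,"jaw": 90},{"slide": [0,0.001,0.06],"roll": 0,"jaw": 90},{"slide": [0,0.001,0.09],"roll": 0,"jaw": 90},{"slide": [0,0.001,0.1],"roll": 0,"jaw": 90}]'

```text
time: 6.85
tool_pos: [0.5511, -0.0715, 0.1496]
ee_rot: [-0.012, 1.0, -0.0, -0.002]
ft_force: [-0.1, -0.3, -0.7]
grip_width: 0.652
```

```bash
python3 - <<'E'
from h import *
go(.552,-.071,.102,.03-np.pi)
im=[]
for n,(x,y) in dict(top=(310,170),scene=(250,200)).items():
    s=optics.snapshot(n)
    im.append(cv2.resize(s["frame"][y:y+100,x:x+100,::-1],(400,400),interpolation=cv2.INTER_CUBIC))
cv2.imwrite("pics/d.png",np.hstack(im))
E
```

```text
t 6.85 pos [ 0.5511 -0.0715  0.1496] yaw -3.1175 z [-3.9e-03 -5.0e-04 -1.0e+00] F [-0.09 -0.28 -0.7 ] Tq [-0.051  0.016 -0.018] w 0.652
slide [-0.0011  0.0005  0.0476] roll -0.0059 q [ 0.792  0.765 -1.256  1.79   0.784  1.199  0.889]
```

View pics/d.png

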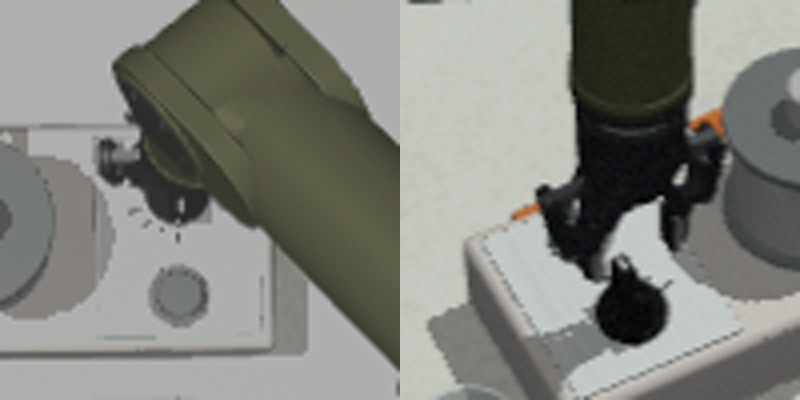

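Emit:
step_arm --plan '[{"slide": [-0.001,0.0005,0.02],"roll": 0,"jaw": 90},{"slide": [-0.001,0.0005,0.035],"roll": 0,"jaw": 90},{"slide": [-0.001,0.0005,0.047],"roll": 0,"jaw": 90},{"slide": [-0.001,0.0005,0.047],"roll": 0,"jaw": 90}]'

```text
time: 7.35
tool_pos: [0.553, -0.0706, 0.1043]
ee_rot: [-0.013, 1.0, -0.0, -0.001]
ft_force: [-0.8, -0.9, -0.0]
grip_width: 0.647
```

Emit:
step_arm --plan '[{"slide": [0,0,0],"roll": 0,"jaw": 255},{"slide": [0,0,0],"roll": 0,"jaw": 255},{"slide": [0,0,0],"roll": 0,"jaw": 255},{"slide": [0,0,0],"roll": 0,"jaw": 255},{"slide": [0,0,0],"roll": 0,"jaw": 255}]' --force 50

```text
time: 7.85
tool_pos: [0.554, -0.0715, 0.1063]
ee_rot: [-0.013, 1.0, -0.001, 0.001]
ft_force: [-0.2, -3.4, 6.0]
grip_width: 0.153
```

```bash
python3 -c "
from h import *
go(.552,-.071,.102,.03-np.pi)"
```

```text
t 7.85 pos [ 0.554  -0.0715  0.1063] yaw -3.1166 z [ 0.0011 -0.0021 -1.    ] F [-0.2  -3.44  6.02] Tq [-0.641  0.188  0.05 ] w 0.153
slide [0.002  0.0005 0.0043] roll -0.005 q [ 0.766  0.812 -1.21   1.837  0.852  1.129  0.838]
```

Gripped the bar (opening ≈ 13 mm). Turning clockwise in steps.

Emit:
step_arm --plan '[{"slide": [0,0,0],"roll": 0.08,"jaw": 255},{"slide": [0,0,0],"roll": 0.16,"jaw": 255},{"slide": [0,0,0],"roll": 0.24,"jaw": 255},{"slide": [0,0,0],"roll": 0.32,"jaw": 255},{"slide": [0,0,0],"roll": 0.4,"jaw": 255}]'

```text
time: 8.35
tool_pos: [0.5539, -0.0726, 0.1063]
ee_rot: [0.188, 0.982, -0.002, 0.001]
ft_force: [-1.2, -6.5, 6.4]
grip_width: 0.159
```

```bash
python3 - <<'E'
from h import *
go(.552,-.071,.102,.03-np.pi)
im=[]
for n,(x,y) in dict(top=(310,170),scene=(250,200)).items():
    s=optics.snapshot(n)
    im.append(cv2.resize(s["frame"][y:y+100,x:x+100,::-1],(400,400),interpolation=cv2.INTER_CUBIC))
cv2.imwrite("pics/e.png",np.hstack(im))
E
```

```text
t 8.35 pos [ 0.5539 -0.0726  0.1063] yaw 2.7626 z [ 9.0e-04 -3.7e-03 -1.0e+00] F [-1.17 -6.49  6.39] Tq [-1.327  0.304  0.124] w 0.159
slide [0.0023 0.0008 0.0043] roll 5.8742 q [ 0.732  0.762 -1.113  1.838  0.79   1.066  0.496]
```

View pics/e.png

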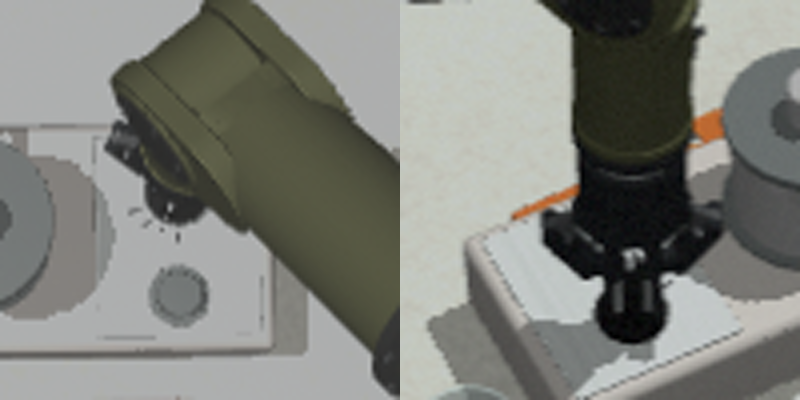

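Tool turned 0.404 rad, and the light pointer at (172,205) has swung toward the first dot. There's a 6 N side load, so I'm easing the axis 1 mm toward -y and continuing.

Emit:
step_arm --plan '[{"slide": [-0.0005,-0.001,0],"roll": 0.08,"jaw": 255},{"slide": [-0.0005,-0.001,0],"roll": 0.16,"jaw": 255},{"slide": [-0.0005,-0.001,0],"roll": 0.24,"jaw": 255},{"slide": [-0.0005,-0.001,0],"roll": 0.32,"jaw": 255},{"slide": [-0.0005,-0.001,0],"roll": 0.4,"jaw": 255}]'

```text
time: 8.95
tool_pos: [0.5533, -0.0735, 0.1062]
ee_rot: [0.379, 0.925, -0.002, 0.001]
ft_force: [-4.4, -6.6, 7.7]
grip_width: 0.153
```

```bash
python3 -c "
from h import *
go(.552,-.071,.102,.03+np.pi-1.2)"
```

```text
t 8.95 pos [ 0.5533 -0.0735  0.1062] yaw 2.3631 z [-3.0e-04 -3.7e-03 -1.0e+00] F [-4.42 -6.56  7.68] Tq [-1.172  0.804  0.071] w 0.153
slide [0.0027 0.0009 0.0042] roll 0.3915 q [ 0.691  0.716 -1.013  1.838  0.722  1.009  0.164]
```

Emit:
step_arm --plan '[{"slide": [0,-0.001,0],"roll": 0.08,"jaw": 255},{"slide": [0,-0.001,0],"roll": 0.16,"jaw": 255},{"slide": [0,-0.001,0],"roll": 0.24,"jaw": 255},{"slide": [0,-0.001,0],"roll": 0.32,"jaw": 255},{"slide": [0,-0.001,0],"roll": 0.4,"jaw": 255}]'

```text
time: 9.45
tool_pos: [0.5524, -0.0742, 0.1062]
ee_rot: [0.556, 0.831, -0.002, 0.001]
ft_force: [-3.9, -6.1, 8.8]
grip_width: 0.152
```

Emit:
step_arm --plan '[{"slide": [0,0,0],"roll": 0,"jaw": 255},{"slide": [0,0,0],"roll": 0,"jaw": 255}]'

```text
time: 9.65
tool_pos: [0.5524, -0.0742, 0.1063]
ee_rot: [0.554, 0.832, -0.002, 0.001]
ft_force: [-4.6, -5.7, 8.7]
grip_width: 0.154
```

```bash
python3 - <<'E'
from h import *
go(.552,-.071,.102,.03+np.pi-1.2)
im=[]
for n,(x,y) in dict(top=(330,195),scene=(275,245)).items():
    s=optics.snapshot(n)
    im.append(cv2.resize(s["frame"][y:y+50,x:x+50,::-1],(400,400),interpolation=cv2.INTER_CUBIC))
    # expected pointer end & marks directions
    for a in (0,.4,.8,1.2,1.3):
        P=[(.035-r*np.cos(a),-.085+r*np.sin(a),.098 if r<.03 else .085) for r in (.022,.035)]
        q=proj(s,world(.5147,.0133,.0316,P)); print(n,a,((q-[x,y]+.5)*8).round().tolist())
cv2.imwrite("pics/f.png",np.hstack(im))
E
```

```text
t 9.65 pos [ 0.5524 -0.0742  0.1063] yaw 1.9664 z [-5.0e-04 -3.9e-03 -1.0e+00] F [-4.57 -5.74  8.67] Tq [-1.113  0.832  0.141] w 0.154
slide [0.0032 0.0009 0.0042] roll -0.0052 q [ 0.643  0.674 -0.908  1.841  0.651  0.956 -0.161]
top 0 [[195.0, 236.0], [194.0, 272.0]]
top 0.4 [[174.0, 232.0], [161.0, 266.0]]
top 0.8 [[157.0, 220.0], [133.0, 247.0]]
top 1.2 [[145.0, 203.0], [114.0, 219.0]]
top 1.3 [[143.0, 198.0], [111.0, 211.0]]
scene 0 [[237.0, 213.0], [221.0, 210.0]]
scene 0.4 [[260.0, 208.0], [257.0, 202.0]]
scene 0.8 [[283.0, 210.0], [294.0, 205.0]]
scene 1.2 [[304.0, 219.0], [327.0, 220.0]]
scene 1.3 [[309.0, 223.0], [334.0, 225.0]]
```

View pics/f.png

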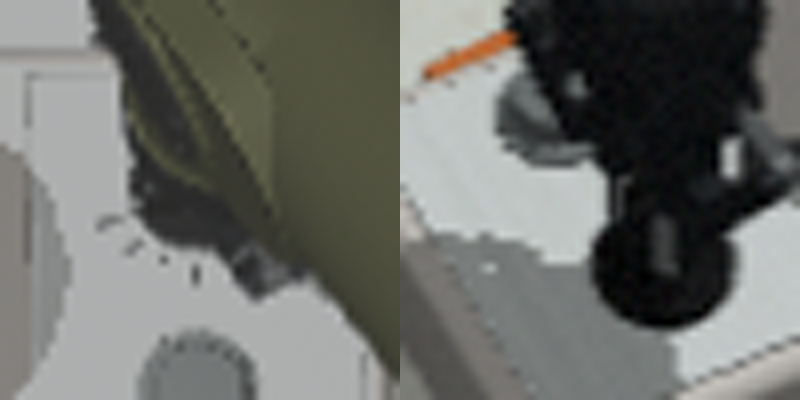

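The tool has turned 1.20 rad, grip width is unchanged (no slip sign), and the pads hide the pointer. I'm adding 0.03 rad for margin, still short of the end stop, and then holding for over 3 s.

Emit:
step_arm --plan '[{"slide": [0,-0.0005,0],"roll": 0.02,"jaw": 255},{"slide": [0,-0.0005,0],"roll": 0.03,"jaw": 255},{"slide": [0,-0.0005,0],"roll": 0.03,"jaw": 255},{"slide": [0,-0.0005,0],"roll": 0.03,"jaw": 255},{"slide": [0,-0.0005,0],"roll": 0.03,"jaw": 255}]'

```text
time: 10.25
tool_pos: [0.5523, -0.0743, 0.1062]
ee_rot: [0.567, 0.824, -0.001, 0.001]
ft_force: [-3.0, -5.4, 7.0]
grip_width: 0.153
```

```bash
python3 - <<'E'
from h import *
go(.552,-.071,.102,.0316+np.pi-1.2)
s=optics.snapshot("top"); cv2.imwrite("pics/g.png",cv2.resize(s["frame"][190:300,270:430,::-1],(800,550),interpolation=cv2.INTER_CUBIC))
E
```

```text
t 10.25 pos [ 0.5523 -0.0743  0.1062] yaw 1.9366 z [ 1.0e-04 -3.3e-03 -1.0e+00] F [-2.97 -5.41  7.01] Tq [-1.094  0.538  0.122] w 0.153
slide [0.0032 0.0009 0.0042] roll -0.0366 q [ 0.64   0.671 -0.9    1.841  0.645  0.952 -0.185]
```

View pics/g.png

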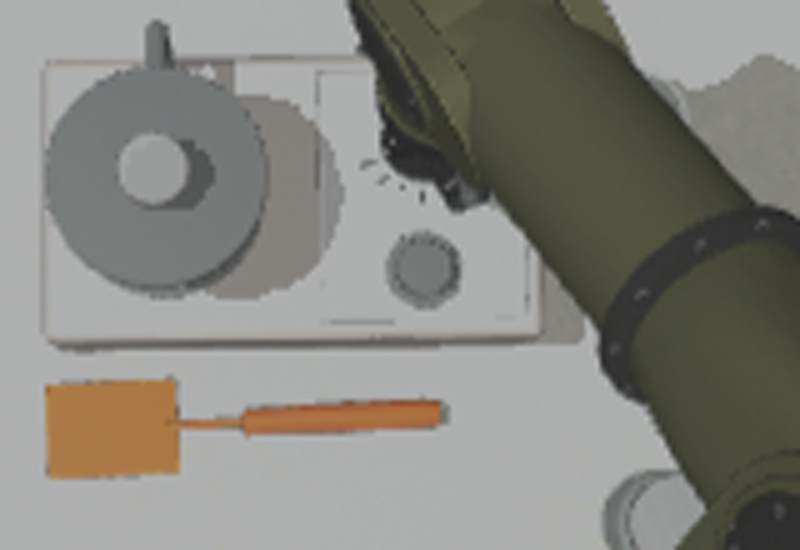

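Emit:
step_arm --plan '[{"slide": [0,0,0],"roll": 0,"jaw": 255},{"slide": [0,0,0],"roll": 0,"jaw": 255},{"slide": [0,0,0],"roll": 0,"jaw": 255},{"slide": [0,0,0],"roll": 0,"jaw": 255},{"slide": [0,0,0],"roll": 0,"jaw": 255}]'

```text
time: 10.8
tool_pos: [0.5523, -0.0743, 0.1062]
ee_rot: [0.567, 0.824, -0.001, 0.001]
ft_force: [-2.4, -5.1, 6.9]
grip_width: 0.156
```

Emit:
step_arm --plan '[{"slide": [0,0,0],"roll": 0,"jaw": 255},{"slide": [0,0,0],"roll": 0,"jaw": 255},{"slide": [0,0,0],"roll": 0,"jaw": 255},{"slide": [0,0,0],"roll": 0,"jaw": 255},{"slide": [0,0,0],"roll": 0,"jaw": 255}]'

```text
time: 11.3
tool_pos: [0.5523, -0.0743, 0.1062]
ee_rot: [0.567, 0.824, -0.001, 0.001]
ft_force: [-3.1, -5.4, 7.5]
grip_width: 0.154
```

Emit:
step_arm --plan '[{"slide": [0,0,0],"roll": 0,"jaw": 255},{"slide": [0,0,0],"roll": 0,"jaw": 255},{"slide": [0,0,0],"roll": 0,"jaw": 255},{"slide": [0,0,0],"roll": 0,"jaw": 255},{"slide": [0,0,0],"roll": 0,"jaw": 255}]'

```text
time: 11.8
tool_pos: [0.5523, -0.0743, 0.1062]
ee_rot: [0.567, 0.824, -0.001, 0.001]
ft_force: [-2.4, -5.4, 6.9]
grip_width: 0.155
```

Emit:
step_arm --plan '[{"slide": [0,0,0],"roll": 0,"jaw": 255},{"slide": [0,0,0],"roll": 0,"jaw": 255},{"slide": [0,0,0],"roll": 0,"jaw": 255},{"slide": [0,0,0],"roll": 0,"jaw": 255},{"slide": [0,0,0],"roll": 0,"jaw": 255}]'

```text
time: 12.3
tool_pos: [0.5523, -0.0743, 0.1062]
ee_rot: [0.567, 0.824, -0.001, 0.001]
ft_force: [-2.9, -5.4, 7.5]
grip_width: 0.153
```

Emit:
step_arm --plan '[{"slide": [0,0,0],"roll": 0,"jaw": 255},{"slide": [0,0,0],"roll": 0,"jaw": 255},{"slide": [0,0,0],"roll": 0,"jaw": 255},{"slide": [0,0,0],"roll": 0,"jaw": 255},{"slide": [0,0,0],"roll": 0,"jaw": 255}]'

```text
time: 12.8
tool_pos: [0.5523, -0.0743, 0.1062]
ee_rot: [0.567, 0.824, -0.001, 0.001]
ft_force: [-2.8, -4.7, 6.9]
grip_width: 0.155
```

Emit:
step_arm --plan '[{"slide": [0,0,0],"roll": 0,"jaw": 255},{"slide": [0,0,0],"roll": 0,"jaw": 255},{"slide": [0,0,0],"roll": 0,"jaw": 255},{"slide": [0,0,0],"roll": 0,"jaw": 255},{"slide": [0,0,0],"roll": 0,"jaw": 255}]'

```text
time: 13.3
tool_pos: [0.5523, -0.0743, 0.1063]
ee_rot: [0.567, 0.824, -0.001, 0.001]
ft_force: [-3.4, -4.4, 6.8]
grip_width: 0.156
```

Emit:
step_arm --plan '[{"slide": [0,0,0],"roll": 0,"jaw": 255},{"slide": [0,0,0],"roll": 0,"jaw": 255},{"slide": [0,0,0],"roll": 0,"jaw": 255},{"slide": [0,0,0],"roll": 0,"jaw": 255},{"slide": [0,0,0],"roll": 0,"jaw": 255}]'

```text
time: 13.8
tool_pos: [0.5523, -0.0743, 0.1062]
ee_rot: [0.567, 0.824, -0.001, 0.001]
ft_force: [-2.2, -5.4, 7.4]
grip_width: 0.154
```

Emit:
step_arm --plan '[{"slide": [0,0,0],"roll": 0,"jaw": 255},{"slide": [0,0,0],"roll": 0,"jaw": 255},{"slide": [0,0,0],"roll": 0,"jaw": 255},{"slide": [0,0,0],"roll": 0,"jaw": 255},{"slide": [0,0,0],"roll": 0,"jaw": 255}]'

```text
time: 14.3
tool_pos: [0.5523, -0.0743, 0.1062]
ee_rot: [0.567, 0.824, -0.001, 0.001]
ft_force: [-3.3, -5.7, 7.1]
grip_width: 0.154
```

```bash
python3 - <<'E'
from h import *
go(.552,-.071,.102,.0316+np.pi-1.2)
s=optics.snapshot("scene"); cv2.imwrite("pics/i.png",s["frame"][:,:,::-1])
E
```

```text
t 14.3 pos [ 0.5523 -0.0743  0.1062] yaw 1.9366 z [ 1.0e-04 -3.3e-03 -1.0e+00] F [-3.29 -5.68  7.15] Tq [-1.091  0.605  0.135] w 0.154
slide [0.0032 0.0009 0.0042] roll -0.0366 q [ 0.64   0.671 -0.9    1.841  0.645  0.952 -0.185]
```

View pics/i.png

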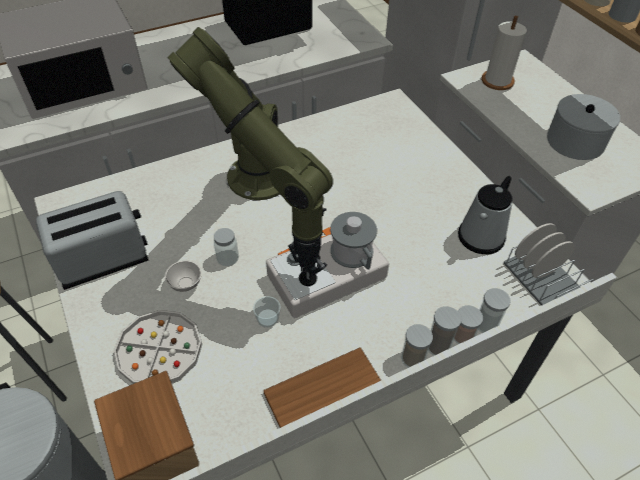

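Everything stands where it did: cup (266,312), jar (226,247), bowl (183,277), tray, kettle and spatula are unmoved. The hold has been steady for over 4 s. Handing in.

```bash
python3 -c "
from cell import order
print(order.job_done())"
```

```text
the job is handed in; nothing more can be done
None
```

The food processor's start button was pressed and released, and the dial was at the third position and still held when I handed in the job at 14.4 s. `job_done()` reports no verdict.

- **Button:** I pressed it with the jaws shut down to its hard stop (z 0.094, about 20 N). A picture after release showed it back up and the dial still at rest.
- **Dial:** I gripped the bar at 50 N and turned it clockwise to a tool rotation of about 1.23 rad, past the 1.2 click and short of the 1.3 stop. I held it there for about 4 s. The tool angle did not move and the jaw opening stayed at about 13 mm.
- **Not seen directly:** the pads hid the dial pointer at the end. The third position is therefore inferred from the tool angle, the unchanged grip width and a wrist torque of 0.12–0.135 N m. That torque is a little above the 0.10 N m spring value.
- **Forces:** there was a steady side load of about 6 N and a vertical load of about 7 N from slight off-axis gripping, well under the limits.
- **Other objects:** the last pictures showed the loose things where they started.

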